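# Check the photometer with its tall reference rod at half shutter

### The arm

A 6-joint arm with a two-finger parallel gripper is mounted at the origin on a cart in front of the work surface, level with it; the furniture and walls round the work are solid. World frame = base frame: x ahead of the robot, y to its left, z up, the work surface at z = 0. Lengths are in m, angles in rad, forces in N, time in s.
With the tool pointing down it reaches from about 0.35 to 0.775 m from the base axis. Payload 7.3 kg.
Tool frame: the origin (TCP) lies midway between the tips of the shut fingers; the grasp point (between the pads) lies 19 mm behind it; z points along the fingers, y is the direction in which the jaws open and shut (so a half turn about z gives the same grasp; the last joint's range is limited). The gripper opens to 92 mm and grips with 3 to 60 N. Pads are 19 mm wide; open, the fingers measure 130 mm over their backs; the gripper's body (75 mm by 190 mm) begins 47 mm behind the grasp point.
Start: joints at [-1.251, 0.342, 1.524, -0, 1.275, -0.146], TCP at [0.236, -0.469, 0.227] pointing down, gripper open.
Joint ranges: [-2.53, 2.53], [-0.77, 2.02], [0.04, 2.7], [-1, 4.14], [0.28, 2.66], [-3.11, 3.11]. Speed limits (rad/s): [2.57, 2.57, 3.14, 3.14, 3.14, 3.14].

### API

Orientations are given as [roll, pitch, yaw] about the fixed x, y, z axes, in that order (R = Rz(yaw) Ry(pitch) Rx(roll)).
In Python, from cell import status, eyes, job gives the robot as it stands.
- The arm moves only by the tool jog_arm, never from a script. Its argument "series" is a list of rows, each a list of 3 entries, a list of its own where there are three numbers: the gripper command: -1 is shut, 1 is fully open, values between are in proportion, then the shift along the tool's x, y, z in m, then the turn, a rotation vector about the tool's x, y, z in rad. In form: [[grip, [x, y, z], [ax, ay, az]], ...]. A call has 1 to 12 rows; each row is the pose to reach, as a shift and turn from the pose commanded when the call began, along the tool's axes at that moment; what a row does not reach only later rows make up. A row lasts 1/12 s, in which the tool goes at most 41.7 mm and 7.16 degrees, less where a joint would pass 70% of its speed; a pose out of reach is approached as far as the arm can. A call with a gripper value outside its range is refused whole. The fingers move at their own pace and stop on an object; "squeeze" is the grip in N (left out, the last holds). Time passes only in rows, so rows that repeat a pose let the fingers close. It gives the time, the measured TCP pose, the force and the opening at its end, in the units of the state.
- status.observe(): the state, without advancing time (a new reading comes with each control period).
- eyes.read_camera(name): name is "scene" or "side" or "wrist"; returns a dict with "img" (384x512x3 uint8, red, green, blue), "range_z" (384x512 float32, m along the optical axis (not along the pixel's ray), 0 where there is no reading), "camera_matrix" (3x3 intrinsics, pixels), "T" (4x4, takes a point from camera to world coordinates); the wrist camera has in their place "tool_from_camera" (4x4, takes a point from camera to tool coordinates, whose origin is the TCP and whose axes are the flange's). Camera axes: x right, y down, z forward; pixel columns grow to the right and rows downward; lengths in m; the calibration is good to about 2 mm. A picture is of the moment at which its call begins: read the wrist's pose just before it.
- job.hand_in(): hands the job in, once; it reports no verdict.
The state is a dict: "time": time; "qpos": joint angles; "qvel": joint speeds; "joint_efforts": joint torques, N m; "tool_pos": TCP position; "tool_rot": TCP orientation; "contact_force": force on the tool from outside, world axes, zero at the start; "torque": the same for the moment, N m; "opening": finger opening in m.
Only numpy, scipy, OpenCV 4.12 (cv2) and the standard library are available. Lean on these libraries where they do the work, as an engineer would, in place of code of your own. Each camera call takes 0.05 s, during which the arm holds its last target.

### The job

Check the photometer: take the tall reference rod out of the wooden storage block, lower it (do not drop it) upright and fully down into the instrument's sample well and let go of it while the shutter is still shut. Then slide the sprung shutter, by the post on top of its gate, towards the spring barrel to the half-open line and finish while still holding it there, steady; it springs shut if let go, and it must never go past three quarters open, which would overload the detector. Leave the short rod and the other things on the bench alone.

Things in the scene. Friction and masses are not known exactly. Their poses are not given: they have to be found in the camera images.
- photometer: Instrument fixed to the bench: grey base 130 x 350 mm; from +y to -y end: white lamp house (y 94..167, top 110 mm), narrow dark shutter gate (y +60, 51 wide, cover top 106), square dark sample well (y -55, 56 x 56, top 90), white detector house (y -134, top 106). Origin: centre of underside. Its x axis points front to back, the way the shutter opens; the spring barrel is at the gate's back. z up.
- well_mouth (a point): Centre of the mouth of the sample well, a round vertical bore 19 mm in diameter and 58 mm deep with a 2.5 mm chamfer, in the top of the square turret.
- well_floor (a point): Centre of the floor of the sample well, 58 mm below its mouth and 32 mm above the bench.
- shutter (a joint): Shutter opening in m: 0 shut (start), 0.020 half, 0.040 wide open (stop). A spring pushes it shut with 2.5 N when shut, rising 2.5 N per 10 mm (7.5 N at half). Opens along the photometer's +x. Three lines on the gate's cover mark shut, half (middle, longer line) and wide open for the small pointer at the post's foot.
- shutter_post (a point): Centre of the black finger post that stands up from the slot in the gate and moves with the shutter: 14 mm thick along the slot (photometer x), 26 mm across it, 34 mm high, from 4 mm above the gate's cover to 144 mm above the bench. Beside it nothing within 34 mm is higher than the cover.
- rod_block: The wooden storage block for the rods, fixed: 64 x 160 x 50 mm, origin at the centre of its underside, z up, its y axis along its 160 mm length. Two vertical bores, 19 mm in diameter and 38 mm deep, at y = +45 and -45 mm; either may hold the tall rod.
- tall_rod_centre (a point): Centre (75 mm above its foot) of the tall reference rod: a frosted glass rod 150 mm long and 16 mm thick whose top 36 mm is a black cap 21 mm in diameter; 65 to 130 g. It starts upright in one bore of the storage block, foot 12 mm above the bench. z is the rod's own axis, foot to cap.
- tall_rod_foot (a point): Centre of the foot face of the tall rod, 75 mm below its centre; the foot edge is bevelled.
- short_rod_centre (a point): Centre (55 mm above its foot) of the short reference rod, 110 mm long, otherwise like the tall one; upright in the other bore. Not to be moved.
- log_book: Closed green log book, 109 x 153 x 10 mm, lying to the right; to be left alone.
- timer: White bench timer, 27 x 66 x 68 mm, standing behind and left of the photometer; to be left alone.
- crucible: White porcelain crucible, 48 mm across, 36 mm high, to the left; to be left alone.
- sample_tin: Lidded tin, 64 mm across, 30 mm high, to the left; to be left alone.
- marker: White felt marker, 17 x 134 mm, lying on the log book; to be left alone.
- spatula: Thin steel spatula, 18 x 174 mm, lying on the bench at the far left; to be left alone.
There are look-alikes about, which are no part of the job. What is shaped like the part that bears tall_rod_centre but blue, purple or yellow is not meant.

How it is judged:
On the way, in this order (a step that is already met when the one before it is completed fails the run):
1. the tall rod stands upright, fully down in the sample well and released, the shutter still shut (horizontal distance between tall_rod_foot and well_floor below 0.005 m and z of tall_rod_foot in the frame of well_floor below 0.004 m and angle between tall_rod_centre's own z axis and vertical below 0.08 rad and contact force between the fingers and tall_rod below 0.1 N and value of joint shutter below 0.004 m), for 0.2 s.
2. the shutter is drawn to half and held there (value of joint shutter between 0.0165 and 0.0235 m and contact force between the fingers and shutter above 3 N), for 0.5 s.
At the end, for the whole second after the job is handed in: The fingers still hold the shutter (contact force over 3 N) at half travel, 20 mm within 3.5 mm, and still; the tall rod stands free of the robot in the sample well, its foot within 4 mm of the floor and 5 mm of the axis, tilted less than 0.08 rad (all of step 2 and velocity of joint shutter between -0.01 and 0.01 m/s and horizontal distance between tall_rod_foot and well_floor below 0.005 m and z of tall_rod_foot in the frame of well_floor below 0.004 m and angle between tall_rod_centre's own z axis and vertical below 0.08 rad and contact force between each of the arm, the fingers and tall_rod below 0.1 N); the arm keeps its last pose, push and grip.
It fails at once if the shutter goes past three quarters open (value of joint shutter above 0.03 m).
It fails at once if the shutter is opened while the tall rod is not down in the well (value of joint shutter above 0.006 m and (horizontal distance between tall_rod_foot and well_floor above 0.006 m or z of tall_rod_foot in the frame of well_floor above 0.008 m)).
It fails at once if the tall rod is let go above the floor of the well and drops (horizontal distance between tall_rod_foot and well_floor below 0.02 m and z of tall_rod_foot in the frame of well_floor above 0.015 m and contact force between the fingers and tall_rod below 0.05 N).
It fails at once if the short rod is moved (distance of short_rod_centre from where it was at the start of the episode above 0.012 m or angle between short_rod_centre's own z axis and vertical above 0.2 rad).
It fails at once if another thing on the bench is moved (distance of any of log_book, timer, crucible, sample_tin, marker, spatula from where it was at the start of the episode above 0.02 m).
It also fails if it takes over 54 s, if anything falls off the work surface, if the arm or the gripper's body presses on something with over 40 N, if the wrist force passes 120 N, or if a joint passes its speed limit or range.

## Working session

There is one attempt and no reset: what is moved stays moved. The work goes in short steps, Python scripts to look and compute and a tool call to move; the robot and the scene stay as the last step left them, time stands still between calls to the robot, and variables do not carry over. Pictures are saved under pics/ and viewed, and the job is handed in when it is done.

Besides the shell and the picture viewer there is one more tool, called after ">>>" by a JSON object that holds its "method" and its "body". jog_arm: Moves the arm, as the interface text tells. Its arguments: {"type":"object","properties":{"series":{"type":"array","items":{"type":"array"}},"squeeze":{"type":"number"}},"required":["series"]}

```bash
mkdir -p pics; ls; python3 - <<'E'
from cell import status, eyes, job
import cv2, numpy as np, pickle
print(status.observe())
for n in ("scene","side","wrist"):
    c=eyes.read_camera(n); pickle.dump(c,open(f"{n}0.pkl","wb"))
    cv2.imwrite(f"pics/{n}0.png",c["img"][:,:,::-1])
    print(n,c["camera_matrix"].tolist(),np.round(c.get("T",c.get("tool_from_camera")),4).tolist())
E
```

```text
pics
{'time': 0.0, 'qpos': array([-1.25098943e+00,  3.42722842e-01,  1.52502302e+00, -1.34274349e-05,
        1.27543042e+00, -1.46012375e-01]), 'qvel': array([ 0.00023853,  0.00192479,  0.00022329, -0.001569  , -0.00013212,
        0.00059831]), 'joint_efforts': array([-4.11077126e-03, -4.31256652e+01, -2.44223177e+01,  7.13164313e-02,
        5.61437826e-02, -1.08575796e-04]), 'tool_pos': array([ 0.23568296, -0.46865414,  0.22604282]), 'tool_rot': array([-3.14002400e+00, -2.17705971e-04,  4.65823018e-01]), 'contact_force': array([ 0.37869065, -0.21540398, -0.12116016]), 'torque': array([-0.03659198, -0.04428536, -0.01229972]), 'opening': 0.09166362211418701}
scene [[427.4030812403613, 0.0, 257.0402158115431], [0.0, 427.4030812403613, 193.4907731259943], [0.0, 0.0, 1.0]] [[0.5217, -0.3622, 0.7724, -0.8761], [-0.853, -0.2074, 0.4789, -0.9359], [-0.0132, -0.9087, -0.4171, 0.8523], [0.0, 0.0, 0.0, 1.0]]
side [[388.68162203673955, 0.0, 242.5403233034961], [0.0, 388.68162203673955, 197.75716164548282], [0.0, 0.0, 1.0]] [[0.9962, -0.0306, 0.0818, 0.3322], [-0.0864, -0.4838, 0.8709, -1.4315], [0.0129, -0.8747, -0.4846, 0.8606], [0.0, 0.0, 0.0, 1.0]]
wrist [[277.2060564946309, 0.0, 256.0486918524955], [0.0, 277.2060564946309, 186.15477393065663], [0.0, 0.0, 1.0]] [[0.0004, -0.9685, -0.2492, 0.0658], [1.0, 0.0005, -0.0003, 0.0012], [0.0004, -0.2492, 0.9685, -0.1577], [0.0, 0.0, 0.0, 1.0]]
```

View pics/scene0.png

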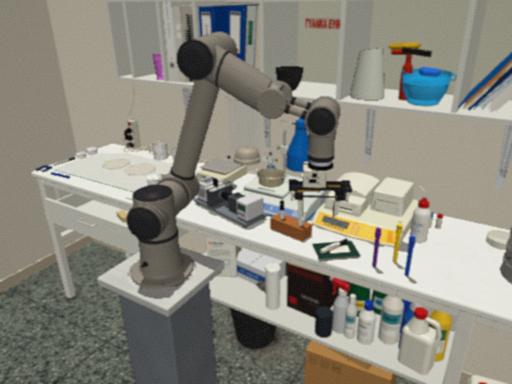

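View pics/side0.png

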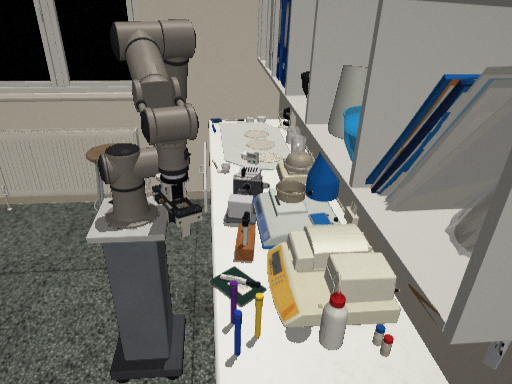

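View pics/wrist0.png

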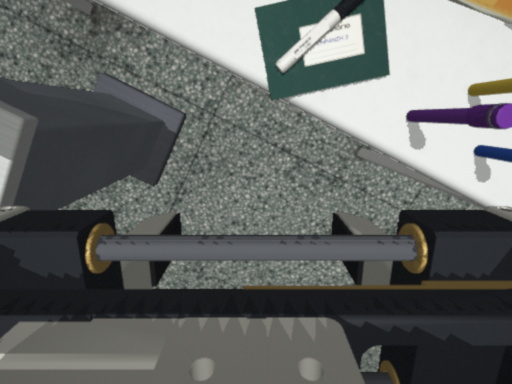

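The block shows at about (291,225) in scene and (246,240) in side, and the photometer at (230,203) in scene. The purple, yellow and blue rods at (376,247), (397,243) and (409,256) are the look-alikes. I'll enlarge the block and photometer.

```bash
python3 - <<'E'
import cv2
a=cv2.imread("pics/scene0.png")[160:260,180:340]; cv2.imwrite("pics/sc_crop.png",cv2.resize(a,None,fx=5,fy=5,interpolation=cv2.INTER_CUBIC))
a=cv2.imread("pics/side0.png")[150:270,200:300]; cv2.imwrite("pics/si_crop.png",cv2.resize(a,None,fx=5,fy=5,interpolation=cv2.INTER_CUBIC))
E
```

```text
(no output)
```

View pics/sc_crop.png

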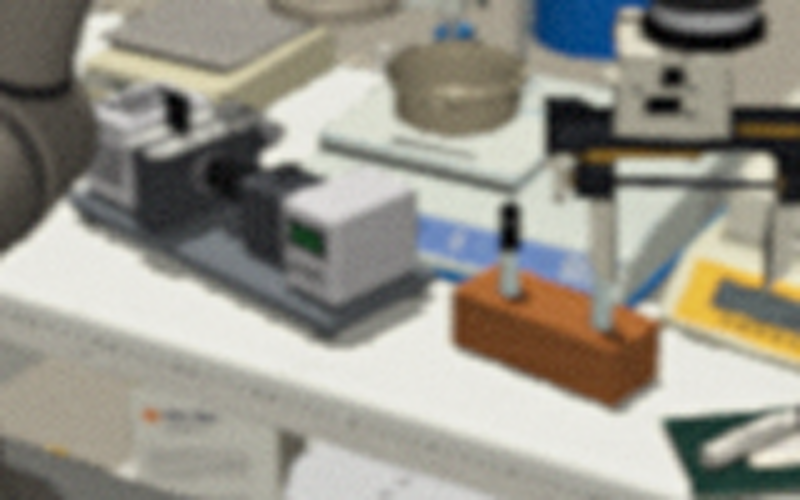

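View pics/si_crop.png

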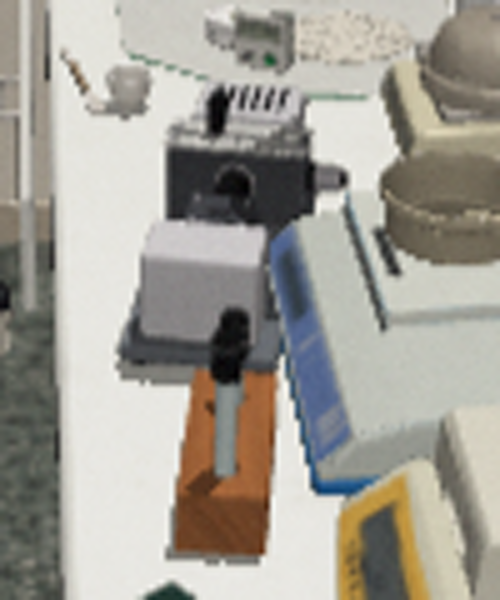

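The right bore (near −y; scene crop (603,290), side crop (228,400)) holds a rod whose glass shows well above the block. The left one, scene crop (510,250), is short. I'll measure both roughly.

```bash
cat > h.py <<'E'
import cv2, numpy as np, pickle
from scipy.spatial.transform import Rotation as R
def load(n): return pickle.load(open(n,"rb"))
def cloud(c,T=None):
    T=c["T"] if T is None else T
    K=c["camera_matrix"]; z=c["range_z"]; v,u=np.indices(z.shape)
    P=np.stack([(u-K[0,2])/K[0,0]*z,(v-K[1,2])/K[1,1]*z,z],-1)
    W=P@T[:3,:3].T+T[:3,3]; W[z==0]=np.nan; return W
def Ttool(s):
    T=np.eye(4); T[:3,:3]=R.from_euler('xyz',s["tool_rot"]).as_matrix(); T[:3,3]=s["tool_pos"]; return T
def ray(c,T,u,v,zp):
    K=c["camera_matrix"]; d=T[:3,:3]@np.array([(u-K[0,2])/K[0,0],(v-K[1,2])/K[1,1],1]); o=T[:3,3]
    return o+d*(zp-o[2])/d[2]
E
python3 - <<'E'
from h import *
for n,box in (("side",(200,205,262,275)),("scene",(265,190,320,245))):
    c=load(n+"0.pkl"); W=cloud(c); im=c["img"].astype(int)
    hsv=cv2.cvtColor(c["img"],cv2.COLOR_RGB2HSV)
    m=(hsv[...,0]<14)&(hsv[...,1]>140)
    mm=np.zeros_like(m); x0,y0,x1,y1=box; mm[y0:y1,x0:x1]=1; m&=mm
    P=W[m]; P=P[np.isfinite(P).all(1)]
    top=P[abs(P[:,2]-.05)<.008]
    (cx,cy),(w,h),a=cv2.minAreaRect((top[:,:2]*1000).astype(np.float32))
    print(n,m.sum(),len(top),"block top rect",cx,cy,w,h,a, "zmed",np.median(top[:,2]))
    Q=W[y0:y1,x0:x1].reshape(-1,3); Q=Q[np.isfinite(Q).all(1)]
    for lo,hi in ((.06,.09),(.09,.12),(.12,.135),(.135,.15),(.15,.17)):
        q=Q[(Q[:,2]>lo)&(Q[:,2]<hi)&(Q[:,0]>.35)&(Q[:,0]<.7)&(Q[:,1]<0)&(Q[:,1]>-.5)]
        print(lo,hi,len(q),np.round(np.c_[q][:12],3).tolist() if len(q)<13 else (np.round(q.min(0),3),np.round(q.max(0),3),np.round(np.median(q,0),3)))
c=load("side0.pkl"); W=cloud(c)
for (u,v) in ((215,207),(228,207),(240,204),(240,208)): pass
# photometer extents
m=(W[...,2]>.015)&(W[...,2]<.15)&(W[...,0]>.3)&(W[...,0]<.65)&(W[...,1]>-.2)&(W[...,1]<.35)
v,u=np.nonzero(m)
for k in range(0,len(u),60): print(u[k],v[k],np.round(W[v[k],u[k]],3),c["img"][v[k],u[k]])
E
```

```text
side 499 348 block top rect 454.19598388671875 -268.60369873046875 160.26858520507812 62.041011810302734 81.0628890991211 zmed 0.05244376958013691
0.06 0.09 189 (array([ 0.4 , -0.32,  0.06]), array([ 0.498, -0.086,  0.09 ]), array([ 0.447, -0.108,  0.075]))
0.09 0.12 59 (array([ 0.415, -0.319,  0.091]), array([ 0.49 , -0.104,  0.12 ]), array([ 0.451, -0.305,  0.099]))
0.12 0.135 37 (array([ 0.437, -0.323,  0.121]), array([ 0.471, -0.215,  0.135]), array([ 0.452, -0.312,  0.125]))
0.135 0.15 21 (array([ 0.437, -0.32 ,  0.136]), array([ 0.454, -0.308,  0.15 ]), array([ 0.446, -0.317,  0.144]))
0.15 0.17 38 (array([ 0.436, -0.32 ,  0.151]), array([ 0.457, -0.301,  0.168]), array([ 0.446, -0.314,  0.162]))
scene 550 250 block top rect 450.9286804199219 -267.9195556640625 156.8026580810547 64.8598861694336 81.60983276367188 zmed 0.04970921308868864
0.06 0.09 528 (array([ 0.438, -0.33 ,  0.06 ]), array([ 0.699, -0.065,  0.09 ]), array([ 0.592, -0.185,  0.069]))
0.09 0.12 38 (array([ 0.439, -0.31 ,  0.09 ]), array([ 0.591, -0.088,  0.12 ]), array([ 0.457, -0.225,  0.103]))
0.12 0.135 12 [[0
[... 1699 characters left out ...]
27 -0.132  0.085] [205 206 197]
280 209 [ 0.601 -0.142  0.088] [204 205 195]
274 210 [ 0.582 -0.119  0.07 ] [115 117 110]
266 211 [ 0.551 -0.113  0.063] [192 195 183]
264 212 [ 0.543 -0.114  0.059] [177 180 173]
263 213 [ 0.539 -0.113  0.055] [126 136 149]
261 214 [ 0.532 -0.107  0.047] [ 81  99 139]
260 215 [ 0.528 -0.106  0.041] [ 84 103 144]
257 216 [ 0.517 -0.103  0.035] [103 117 141]
255 217 [ 0.509 -0.104  0.031] [102 104 108]
252 218 [ 0.496 -0.106  0.028] [106 109 116]
241 219 [ 0.452 -0.108  0.026] [57 60 60]
238 220 [ 0.439 -0.111  0.024] [68 72 76]
250 221 [ 0.486 -0.123  0.025] [ 97 100 103]
272 222 [ 0.563 -0.195  0.063] [190 193 185]
266 225 [ 0.54  -0.197  0.052] [107 121 149]
```

```bash
cat >> h.py <<'E'
def delta(s,pos,yaw,roll=np.pi,pitch=0):
    T=Ttool(s); R0=T[:3,:3]; R1=R.from_euler('xyz',[roll,pitch,yaw]).as_matrix()
    return np.round(R0.T@(np.array(pos)-T[:3,3]),4), np.round(R.from_matrix(R0.T@R1).as_rotvec(),4)
E
python3 - <<'E'
from h import *
from cell import status
print(delta(status.observe(),[.46,-.08,.40],1.414))
E
```

```text
(array([ 0.375 , -0.2468, -0.1734]), array([-9.000e-04, -7.000e-04, -9.482e-01]))
```

>>> {"method": "jog_arm", "body": {"series": [[1, [0.1, -0.06, -0.12], [0, 0, -0.25]], [1, [0.1, -0.06, -0.12], [0, 0, -0.25]], [1, [0.1, -0.06, -0.12], [0, 0, -0.25]], [1, [0.1, -0.06, -0.12], [0, 0, -0.25]], [1, [0.375, -0.247, -0.173], [0, 0, -0.948]], [1, [0.375, -0.247, -0.173], [0, 0, -0.948]], [1, [0.375, -0.247, -0.173], [0, 0, -0.948]], [1, [0.375, -0.247, -0.173], [0, 0, -0.948]], [1, [0.375, -0.247, -0.173], [0, 0, -0.948]], [1, [0.375, -0.247, -0.173], [0, 0, -0.948]], [1, [0.375, -0.247, -0.173], [0, 0, -0.948]], [1, [0.375, -0.247, -0.173], [0, 0, -0.948]]]}}

```text
time: 1.15
tool_pos: [0.4584, -0.0813, 0.3994]
tool_rot: [3.142, 0.0, 1.414]
contact_force: [1.0, -0.6, 0.2]
opening: 0.0916
```

>>> {"method": "jog_arm", "body": {"series": [[1, [0, 0, 0], [0, 0, 0]], [1, [0, 0, 0], [0, 0, 0]], [1, [0, 0, 0], [0, 0, 0]]]}}

```text
time: 1.4
tool_pos: [0.4578, -0.0834, 0.3986]
tool_rot: [-3.141, 0.0, 1.415]
contact_force: [-0.2, -0.1, 0.2]
opening: 0.0917
```

```bash
python3 - <<'E'
from h import *
from cell import status,eyes
s=status.observe(); c=eyes.read_camera("wrist"); c["s"]=s; pickle.dump(c,open("w1.pkl","wb"))
print(s["time"],s["tool_pos"],s["tool_rot"],s["qpos"],s["qvel"])
cv2.imwrite("pics/w1.png",c["img"][:,:,::-1])
E
```

```text
1.4 [ 0.45779543 -0.08342288  0.39864391] [-3.14056250e+00  4.62234738e-04  1.41459863e+00] [-3.44730965e-01  1.52638284e-01  1.31323857e+00 -6.50755689e-04
  1.67664105e+00 -1.88601477e-01] [-0.03971057 -0.00445029  0.00779784 -0.00112138 -0.00203684 -0.0002576 ]
```

View pics/w1.png

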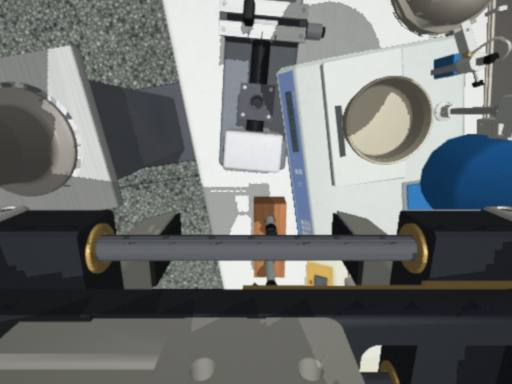

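```bash
python3 - <<'E'
from h import *
c=load("w1.pkl")
a=c["img"][0:180,200:340,::-1]; cv2.imwrite("pics/w1c.png",cv2.resize(a,None,fx=3.3,fy=3.3,interpolation=cv2.INTER_CUBIC))
T=Ttool(c["s"])@c["tool_from_camera"]
W=cloud(c,T)
for u,v in ((230,150),(278,165),(230,130),(240,85),(272,85),(240,115),(272,118),(230,45),(255,45),(300,45),(248,14),(300,30),(257,102),(230,190)): print(u,v,np.round(W[v,u],3))
E
```

```text
230 150 [ 0.417 -0.067  0.106]
278 165 [ 0.491 -0.103  0.107]
230 130 [ 0.422 -0.036  0.099]
240 85 [0.447 0.037 0.027]
272 85 [0.504 0.028 0.026]
240 115 [ 0.442 -0.015  0.091]
272 118 [ 0.492 -0.028  0.09 ]
230 45 [0.441 0.105 0.027]
255 45 [0.482 0.086 0.079]
300 45 [ 0.566  0.091 -0.   ]
248 14 [0.477 0.111 0.143]
300 30 [0.55  0.09  0.106]
257 102 [0.473 0.003 0.032]
230 190 [ 0.391 -0.16   0.001]
```

View pics/w1c.png

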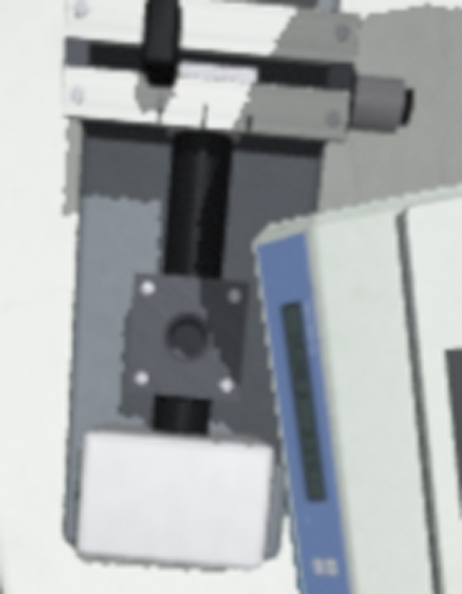

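```bash
python3 - <<'E'
from h import *
c=load("w1.pkl"); T=Ttool(c["s"])@c["tool_from_camera"]
px=lambda a:(200+(a[0]+.5)/3.3-.5,(a[1]+.5)/3.3-.5)
S=[ray(c,T,*px(p),.09) for p in ((148,288),(234,296),(226,385),(141,377))]
S=np.array(S); print(np.round(S,4).tolist(),"cen",S.mean(0), "mouth",ray(c,T,*px((187,334)),.09))
ax=(S[1]-S[0]+S[2]-S[3]); ay=S[0]+S[1]-S[2]-S[3]
th=np.arctan2(ax[1],ax[0]); th2=np.arctan2(ay[1],ay[0])-np.pi/2
print("yaw",th,th2)
# cover edge line at z .106 bottom edge: (65,113)->(350,140)
a,b=[ray(c,T,*px(p),.106) for p in ((70,116),(340,140))]; print("cover edge yaw",np.arctan2(*(b-a)[1::-1]),a,b)
a,b=[ray(c,T,*px(p),.106) for p in ((80,548),(268,565))]; print("house edge yaw",np.arctan2(*(b-a)[1::-1]))
m=ray(c,T,*px((187,334)),.09); y=(th+th2)/2
print("post pred", m+np.array([-np.sin(y),np.cos(y),0])*.115)
# block in the picture
hsv=cv2.cvtColor(c["img"],cv2.COLOR_RGB2HSV); k=(hsv[...,0]<14)&(hsv[...,1]>140); k[:190]=0;k[285:]=0;k[:,:240]=0;k[:,300:]=0
W=cloud(c,T); P=W[k]; P=P[abs(P[:,2]-.05)<.006]; print(len(P),P.min(0),P.max(0),cv2.minAreaRect((P[:,:2]*1000).astype(np.float32)))
E
```

```text
[[0.456, 0.0264, 0.09], [0.4965, 0.0163, 0.09], [0.4866, -0.0243, 0.09], [0.4457, -0.014, 0.09]] cen [0.47120968 0.00107853 0.09      ] mouth [0.47130817 0.00249148 0.09      ]
yaw -0.2452509854856741 -0.2432996001947958
cover edge yaw -0.23657369043941698 [0.43408191 0.10170606 0.106     ] [0.55184395 0.07331502 0.106     ]
house edge yaw -0.2472751024939198
post pred [0.49912128 0.11407746 0.09      ]
63 [ 0.42282401 -0.33349609  0.04500744] [ 0.49419095 -0.18277395  0.05170244] ((455.5309143066406, -260.7666015625), (151.5341033935547, 55.730037689208984), 80.9852294921875)
```

```bash
python3 - <<'E'
from h import *
from cell import status
s=status.observe();print(s["tool_pos"],delta(s,[.4455,-.3125,.26],1.414))
E
```

```text
[ 0.45759949 -0.08407175  0.39865835] (array([-0.2274,  0.0241,  0.1387]), array([-0.001 ,  0.0004, -0.001 ]))
```

>>> {"method": "jog_arm", "body": {"series": [[1, [-0.227, 0.024, 0.139], [0, 0, 0]], [1, [-0.227, 0.024, 0.139], [0, 0, 0]], [1, [-0.227, 0.024, 0.139], [0, 0, 0]], [1, [-0.227, 0.024, 0.139], [0, 0, 0]], [1, [-0.227, 0.024, 0.139], [0, 0, 0]], [1, [-0.227, 0.024, 0.139], [0, 0, 0]], [1, [-0.227, 0.024, 0.139], [0, 0, 0]], [1, [-0.227, 0.024, 0.139], [0, 0, 0]], [1, [-0.227, 0.024, 0.139], [0, 0, 0]], [1, [-0.227, 0.024, 0.139], [0, 0, 0]], [1, [-0.227, 0.024, 0.139], [0, 0, 0]], [1, [-0.227, 0.024, 0.139], [0, 0, 0]]]}}

```text
time: 2.45
tool_pos: [0.4468, -0.3104, 0.2614]
tool_rot: [3.14, 0.001, 1.415]
contact_force: [0.4, 0.0, -0.4]
opening: 0.0919
```

```bash
python3 - <<'E'
from h import *
from cell import status,eyes
s=status.observe(); c=eyes.read_camera("wrist"); c["s"]=s; pickle.dump(c,open("w2.pkl","wb"))
print(s["time"],s["tool_pos"],s["tool_rot"],s["qvel"])
cv2.imwrite("pics/w2.png",c["img"][:,:,::-1])
E
```

```text
2.45 [ 0.44675213 -0.31044603  0.26144597] [3.13965789e+00 1.13744751e-03 1.41525041e+00] [ 0.00121672  0.00358362  0.00176224 -0.00261813 -0.00236275 -0.00100924]
```

View pics/w2.png

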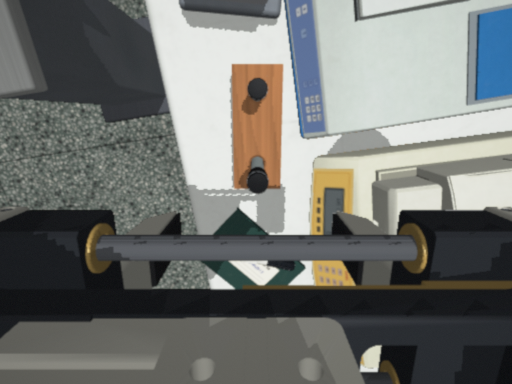

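The picture shows two capped rods in the block: (257,89) and (258,180). The one at (258,180) has the longer glass shank and the nearer cap. I'll confirm in a crop and measure both.

```bash
python3 - <<'E'
from h import *
c=load("w2.pkl"); T=Ttool(c["s"])@c["tool_from_camera"]; W=cloud(c,T)
a=c["img"][50:210,200:320,::-1]; cv2.imwrite("pics/w2c.png",cv2.resize(a,None,fx=3.5,fy=3.5,interpolation=cv2.INTER_CUBIC))
for lo,hi,box in ((.155,.17,(150,205)),(.115,.13,(70,110))):
    m=np.zeros(W.shape[:2],bool); m[box[0]:box[1],235:285]=1
    m&=(W[...,2]>lo)&(W[...,2]<hi); v,u=np.nonzero(m)
    (cx,cy),r=cv2.minEnclosingCircle(np.c_[u,v].astype(np.float32))
    print(lo,m.sum(),(cx,cy,r),"mean",u.mean(),v.mean(),"med z",np.median(W[m][:,2]),ray(c,T,cx,cy,np.median(W[m][:,2])),ray(c,T,u.mean(),v.mean(),np.median(W[m][:,2])))
hsv=cv2.cvtColor(c["img"],cv2.COLOR_RGB2HSV); k=(hsv[...,0]<14)&(hsv[...,1]>140); k[210:]=0;k[:,:225]=0;k[:,300:]=0
v,u=np.nonzero(k)
P=np.array([ray(c,T,a,b,.05)[:2] for a,b in zip(u,v) if abs(W[b,a,2]-.05)<.006])
r=cv2.minAreaRect((P*1000).astype(np.float32)); print(r)
E
```

```text
0.155 379 (257.73529052734375, 182.5, 11.181602478027344) mean 257.688654353562 182.6622691292876 med z 0.16164151668423726 [ 0.44881226 -0.30820634  0.16164152] [ 0.44874377 -0.30835725  0.16164152]
0.115 352 (257.9210510253906, 88.62281036376953, 10.824423789978027) mean 257.6676136363636 88.58238636363636 med z 0.12169604371943951 [ 0.46284001 -0.22092806  0.12169604] [ 0.46259161 -0.22084989  0.12169604]
((455.2262268066406, -264.2642517089844), (153.2832489013672, 58.88515090942383), 81.10356903076172)
```

View pics/w2c.png

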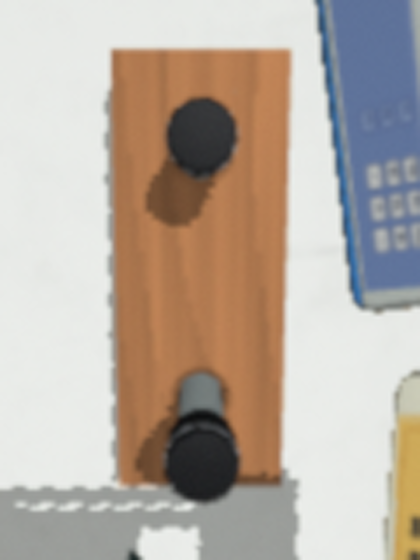

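The crop confirms it. The rod at crop (202,465) is tall (cap top z 0.162), and the one at (202,137) is short (top 0.122). I'm descending on the tall rod.

```bash
python3 - <<'E'
from h import *
from cell import status
s=status.observe();print(s["tool_pos"],s["tool_rot"],delta(s,[.4488,-.3083,.125],1.414))
E
```

```text
[ 0.44674926 -0.3104461   0.26127454] [3.13992089e+00 1.03756231e-03 1.41533329e+00] (array([0.0026, 0.0015, 0.1363]), array([0.0017, 0.001 , 0.0013]))
```

>>> {"method": "jog_arm", "body": {"series": [[1, [0.0025, 0.0015, 0.03], [0, 0, 0]], [1, [0.0025, 0.0015, 0.06], [0, 0, 0]], [1, [0.0025, 0.0015, 0.08], [0, 0, 0]], [1, [0.0025, 0.0015, 0.08], [0, 0, 0]], [1, [0.0025, 0.0015, 0.1], [0, 0, 0]], [1, [0.0025, 0.0015, 0.12], [0, 0, 0]], [1, [0.0025, 0.0015, 0.13], [0, 0, 0]], [1, [0.0025, 0.0015, 0.136], [0, 0, 0]], [1, [0.0025, 0.0015, 0.136], [0, 0, 0]], [1, [0.0025, 0.0015, 0.136], [0, 0, 0]]]}}

```text
time: 3.33
tool_pos: [0.4487, -0.3094, 0.1252]
tool_rot: [3.14, 0.001, 1.414]
contact_force: [0.3, 0.6, -0.1]
opening: 0.0923
```

```bash
python3 - <<'E'
from h import *
from cell import status,eyes
s=status.observe(); c=eyes.read_camera("wrist"); c["s"]=s; pickle.dump(c,open("w3.pkl","wb"))
print(s["time"],s["tool_pos"],s["tool_rot"],s["contact_force"])
cv2.imwrite("pics/w3.png",c["img"][:,:,::-1])
E
```

```text
3.3333 [ 0.44868713 -0.30940134  0.12516379] [3.14031800e+00 8.62584016e-04 1.41401801e+00] [ 0.32137768  0.55421764 -0.12796205]
```

View pics/w3.png

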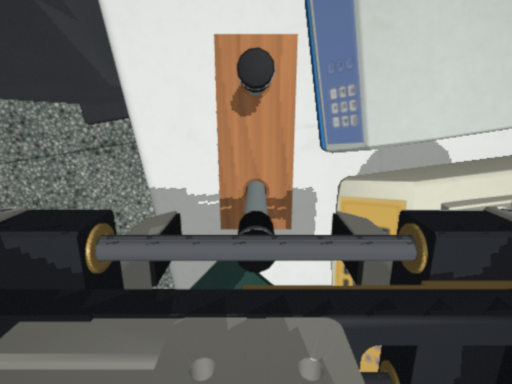

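The cap is centred between the fingers (256,240), so I'm closing.

>>> {"method": "jog_arm", "body": {"series": [[-1, [0.001, 0, 0], [0, 0, 0]], [-1, [0.001, 0, 0], [0, 0, 0]], [-1, [0.001, 0, 0], [0, 0, 0]], [-1, [0.001, 0, 0], [0, 0, 0]], [-1, [0.001, 0, 0], [0, 0, 0]], [-1, [0.001, 0, 0], [0, 0, 0]], [-1, [0.001, 0, 0], [0, 0, 0]], [-1, [0.001, 0, 0], [0, 0, 0]], [-1, [0.001, 0, 0], [0, 0, 0]], [-1, [0.001, 0, 0], [0, 0, 0]]], "squeeze": 30}}

```text
time: 4.22
tool_pos: [0.4483, -0.3081, 0.1241]
tool_rot: [3.142, 0.0, 1.414]
contact_force: [-0.0, 0.5, -0.3]
opening: 0.0295
```

>>> {"method": "jog_arm", "body": {"series": [[-1, [0, 0, 0], [0, 0, 0]], [-1, [0, 0, 0], [0, 0, 0]], [-1, [0, 0, 0], [0, 0, 0]], [-1, [0, 0, 0], [0, 0, 0]], [-1, [0, 0, 0], [0, 0, 0]]]}}

```text
time: 4.63
tool_pos: [0.4483, -0.3081, 0.1241]
tool_rot: [3.141, 0.0, 1.414]
contact_force: [1.4, 0.1, -0.3]
opening: 0.0204
```

>>> {"method": "jog_arm", "body": {"series": [[-1, [0, 0, -0.01], [0, 0, 0]], [-1, [0, 0, -0.025], [0, 0, 0]], [-1, [0, 0, -0.045], [0, 0, 0]], [-1, [0, 0, -0.065], [0, 0, 0]], [-1, [0, 0, -0.085], [0, 0, 0]], [-1, [0, 0, -0.105], [0, 0, 0]], [-1, [0, 0, -0.125], [0, 0, 0]], [-1, [0, 0, -0.145], [0, 0, 0]], [-1, [0, 0, -0.16], [0, 0, 0]], [-1, [0, 0, -0.16], [0, 0, 0]], [-1, [0, 0, -0.16], [0, 0, 0]]]}}

```text
time: 5.55
tool_pos: [0.4483, -0.3081, 0.2847]
tool_rot: [3.14, 0.001, 1.414]
contact_force: [-0.1, -0.3, -1.8]
opening: 0.02
```

```bash
python3 - <<'E'
from h import *
from cell import status,eyes
s=status.observe();print(s["tool_pos"],s["contact_force"],s["opening"],delta(s,[.4713,-.03,.285],np.pi/2-.244))
c=eyes.read_camera("side")
cv2.imwrite("pics/s4.png",cv2.resize(c["img"][100:280,150:330,::-1],None,fx=3,fy=3))
E
```

```text
[ 0.44831653 -0.30813896  0.28473092] [-0.08571538 -0.2502244  -1.77729982] 0.02000644643776934 (array([ 0.2783, -0.0208, -0.0005]), array([0.0013, 0.0008, 0.087 ]))
```

View pics/s4.png

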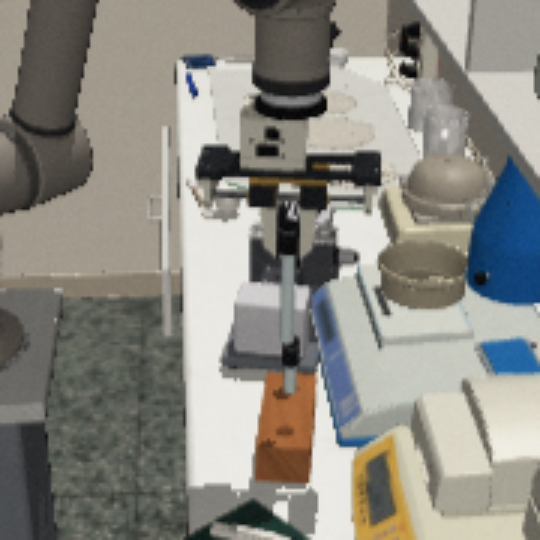

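>>> {"method": "jog_arm", "body": {"series": [[-1, [0.02, -0.002, 0], [0, 0, 0.01]], [-1, [0.05, -0.004, 0], [0, 0, 0.02]], [-1, [0.09, -0.007, 0], [0, 0, 0.03]], [-1, [0.13, -0.01, 0], [0, 0, 0.04]], [-1, [0.17, -0.013, 0], [0, 0, 0.05]], [-1, [0.2, -0.015, 0], [0, 0, 0.06]], [-1, [0.23, -0.018, 0], [0, 0, 0.07]], [-1, [0.255, -0.02, 0], [0, 0, 0.08]], [-1, [0.27, -0.021, 0], [0, 0, 0.087]], [-1, [0.278, -0.021, 0], [0, 0, 0.087]], [-1, [0.278, -0.021, 0], [0, 0, 0.087]], [-1, [0.278, -0.021, 0], [0, 0, 0.087]]]}}

```text
time: 6.6
tool_pos: [0.4708, -0.0306, 0.2834]
tool_rot: [-3.14, 0.001, 1.328]
contact_force: [0.2, -0.2, -1.4]
opening: 0.0202
```

```bash
python3 - <<'E'
from h import *
from cell import status,eyes
s=status.observe(); c=eyes.read_camera("wrist"); c["s"]=s; pickle.dump(c,open("w5.pkl","wb"))
print(s["time"],s["tool_pos"],s["tool_rot"],s["contact_force"],s["opening"],s["qvel"])
a=c["img"][0:260,150:370,::-1]
cv2.imwrite("pics/w5.png",cv2.resize(a,None,fx=2.3,fy=2.3,interpolation=cv2.INTER_CUBIC))
E
```

```text
6.6 [ 0.47075826 -0.03055938  0.28337063] [-3.14030300e+00  6.44095573e-04  1.32755013e+00] [ 0.19675649 -0.17223471 -1.38155504] 0.02024996998457919 [-0.02412784 -0.00131434 -0.00768676 -0.00200118  0.00228238 -0.00150306]
```

View pics/w5.png

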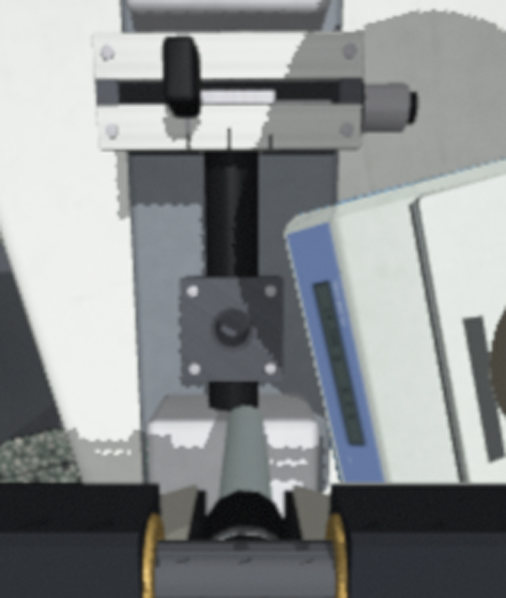

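```bash
python3 - <<'E'
from h import *
c=load("w5.pkl")
a=c["img"][112:212,218:288,::-1]
cv2.imwrite("pics/w5b.png",cv2.resize(a,None,fx=6,fy=6,interpolation=cv2.INTER_NEAREST))
a=c["img"][10:70,185:335,::-1]
cv2.imwrite("pics/w5p.png",cv2.resize(a,None,fx=5,fy=5,interpolation=cv2.INTER_NEAREST))
E
```

```text
(no output)
```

View pics/w5b.png

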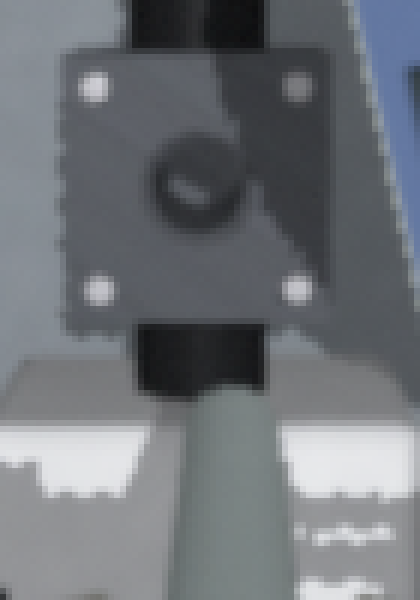

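View pics/w5p.png

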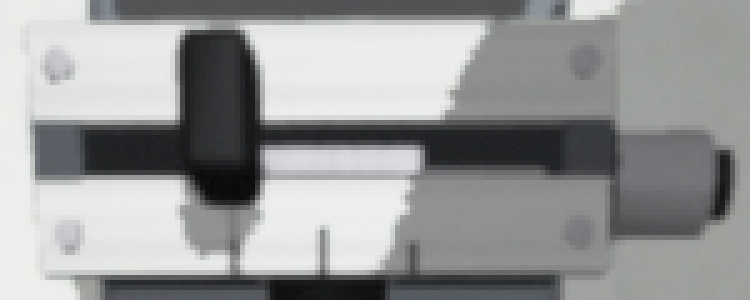

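```bash
python3 - <<'E'
from h import *
c=load("w5.pkl"); s=c["s"]; Tt=Ttool(s); T=Tt@c["tool_from_camera"]; W=cloud(c,T)
px=lambda a:(218+(a[0]+.5)/6-.5,112+(a[1]+.5)/6-.5)
S=np.array([ray(c,T,*px(p),.09) for p in ((95,88),(298,88),(298,290),(100,290))])
print("screws",S.mean(0)); ax=(S[1]-S[0]+S[2]-S[3]); ay=S[0]+S[1]-S[2]-S[3]
print("yaw",np.arctan2(ax[1],ax[0]),np.arctan2(ay[1],ay[0])-np.pi/2)
m=np.zeros(W.shape[:2],bool); m[128:158,240:262]=1; m&=W[...,2]<.086; v,u=np.nonzero(m)
(cx,cy),r=cv2.minEnclosingCircle(np.c_[u,v].astype(np.float32)); print("bore",cx,cy,r,u.mean(),v.mean(),ray(c,T,cx,cy,.0875))
mc=ray(c,T,*px((197,187)),.0885)
foot=Tt[2,3]-.112
e=ray(c,T,*px((236,385)),foot+.001); yx=Tt[:3,0]
f=e-yx*.008
print("foot centre",f,"mouth",mc,"tool delta foot->mouth",Tt[:3,:3].T@(mc-f), "tcp->mouth", Tt[:3,:3].T@(mc-Tt[:3,3]))
k=W[195:205,:][:, 255:258]; print(np.round(W[178:200:3,257],4))
# post/lines
q=lambda a:(185+(a[0]+.5)/5-.5,10+(a[1]+.5)/5-.5)
for n,p,z in (("postTL",(183,32),.144),("postTR",(250,32),.144),("postBL",(188,165),.144),("postBR",(250,165),.144),("shut",(234,273),.106),("half",(322,273),.106),("wide",(413,273),.106)): print(n,np.round(ray(c,T,*q(p),z),4), np.round(Tt[:3,:3].T@(ray(c,T,*q(p),z)-Tt[:3,3]),4))
E
```

```text
screws [0.47112961 0.00073159 0.09      ]
yaw -0.2427573097824418 -0.23537874630454314
bore 251.0 143.0 7.615873336791992 250.92045454545453 143.10795454545453 [0.47168391 0.00077466 0.0875    ]
foot centre [ 0.47115405 -0.03196369  0.17237579] mouth [0.47108817 0.00134613 0.0885    ] tool delta foot->mouth [ 0.03236738 -0.00797861  0.08386531] tcp->mouth [ 0.03117123 -0.00711309  0.19485993]
[[ 0.473  -0.0248  0.1799]
 [ 0.473  -0.0245  0.1934]
 [ 0.473  -0.0246  0.2044]
 [ 0.473  -0.0245  0.2154]
 [ 0.473  -0.0244  0.2255]
 [ 0.4729 -0.0246  0.2333]
 [ 0.473  -0.0242  0.2429]
 [ 0.4729 -0.0245  0.2495]]
postTL [0.4759 0.1296 0.144 ] [ 0.1568 -0.0334  0.1393]
postTR [0.4884 0.1265 0.144 ] [ 0.1568 -0.0205  0.1393]
postBL [0.4706 0.107  0.144 ] [ 0.1336 -0.0331  0.1393]
postBR [0.4824 0.1041 0.144 ] [ 0.1336 -0.021   0.1393]
shut [0.4726 0.0928 0.106 ] [ 0.1203 -0.0277  0.1773]
half [0.4918 0.088  0.106 ] [ 0.1203 -0.0079  0.1773]
wide [0.5116 0.0831 0.106 ] [0.1203 0.0125 0.1773]
```

>>> {"method": "jog_arm", "body": {"series": [[-1, [0.01, -0.0025, 0], [0, 0, 0]], [-1, [0.022, -0.0055, 0], [0, 0, 0]], [-1, [0.032, -0.008, 0.005], [0, 0, 0]], [-1, [0.032, -0.008, 0.02], [0, 0, 0]], [-1, [0.032, -0.008, 0.04], [0, 0, 0]], [-1, [0.032, -0.008, 0.055], [0, 0, 0]], [-1, [0.032, -0.008, 0.068], [0, 0, 0]], [-1, [0.032, -0.008, 0.071], [0, 0, 0]], [-1, [0.032, -0.008, 0.071], [0, 0, 0]], [-1, [0.032, -0.008, 0.071], [0, 0, 0]], [-1, [0.032, -0.008, 0.071], [0, 0, 0]]]}}

```text
time: 7.57
tool_pos: [0.4715, 0.0026, 0.2139]
tool_rot: [3.14, -0.0, 1.327]
contact_force: [-0.2, -0.6, -0.5]
opening: 0.0206
```

```bash
python3 - <<'E'
from h import *
from cell import status,eyes
s=status.observe(); c=eyes.read_camera("wrist"); c["s"]=s; pickle.dump(c,open("w6.pkl","wb"))
print(s["time"],s["tool_pos"],s["tool_rot"],s["contact_force"],s["opening"],s["qvel"][:2])
a=c["img"][110:220,200:310,::-1]
cv2.imwrite("pics/w6.png",cv2.resize(a,None,fx=5,fy=5,interpolation=cv2.INTER_NEAREST))
T=Ttool(s)@c["tool_from_camera"]; W=cloud(c,T)
for v in range(140,206,4): print(v,np.round(W[v,250:264:4],3).tolist())
E
```

```text
7.5667 [0.47150849 0.00264721 0.21391083] [ 3.13991147e+00 -1.16097288e-04  1.32657418e+00] [-0.16865923 -0.61576673 -0.49085871] 0.020553288047408375 [ 0.00066879 -0.00304776]
140 [[0.475, 0.043, 0.081], [0.479, 0.042, 0.083], [0.483, 0.041, 0.084], [0.487, 0.04, 0.082]]
144 [[0.474, 0.039, 0.081], [0.478, 0.038, 0.083], [0.482, 0.037, 0.083], [0.486, 0.036, 0.081]]
148 [[0.473, 0.035, 0.081], [0.477, 0.034, 0.082], [0.481, 0.033, 0.082], [0.485, 0.032, 0.081]]
152 [[0.472, 0.031, 0.082], [0.476, 0.03, 0.083], [0.48, 0.029, 0.082], [0.484, 0.028, 0.082]]
156 [[0.472, 0.028, 0.09], [0.476, 0.027, 0.09], [0.48, 0.026, 0.091], [0.484, 0.025, 0.09]]
160 [[0.471, 0.024, 0.091], [0.475, 0.023, 0.091], [0.479, 0.022, 0.092], [0.483, 0.021, 0.09]]
164 [[0.47, 0.02, 0.09], [0.474, 0.019, 0.09], [0.478, 0.018, 0.09], [0.482, 0.017, 0.09]]
168 [[0.469, 0.016, 0.089], [0.473, 0.015, 0.089], [0.477, 0.014, 0.09], [0.481, 0.013, 0.091]]
172 [[0.467, 0.012, 0.088], [0.471, 0.01, 0.088], [0.476, 0.01, 0.089], [0.48, 0.009, 0.089]]
176 [[0.463, -0.003, 0.039], [0.467, -0.005, 0.032], [0.472, -0.007, 0.032], [0.477, -0.007, 0.035]]
180 [[0.467, 0.007, 0.105], [0.471, 0.009, 0.118], [0.475, 0.008, 0.119], [0.478, 0.005, 0.111]]
184 [[0.467, 0.008, 0.124], [0.471, 0.009, 0.136], [0.475, 0.008, 0.134], [0.478, 0.006, 0.127]]
188 [[0.468, 0.008, 0.141], [0.472, 0.009, 0.15], [0.475, 0.009, 0.15], [0.478, 0.006, 0.142]]
192 [[0.468, 0.008, 0.155], [0.472, 0.009, 0.162], [0.475, 0.008, 0.16], [0.478, 0.007, 0.157]]
196 [[0.468, 0.009, 0.167], [0.472, 0.009, 0.172], [0.475, 0.009, 0.173], [0.477, 0.006, 0.168]]
200 [[0.469, 0.009, 0.179], [0.472, 0.009, 0.183], [0.474, 0.009, 0.183], [0.477, 0.007, 0.181]]
204 [[0.469, 0.009, 0.187], [0.472, 0.009, 0.192], [0.474, 0.009, 0.193], [0.477, 0.007, 0.189]]
```

View pics/w6.png

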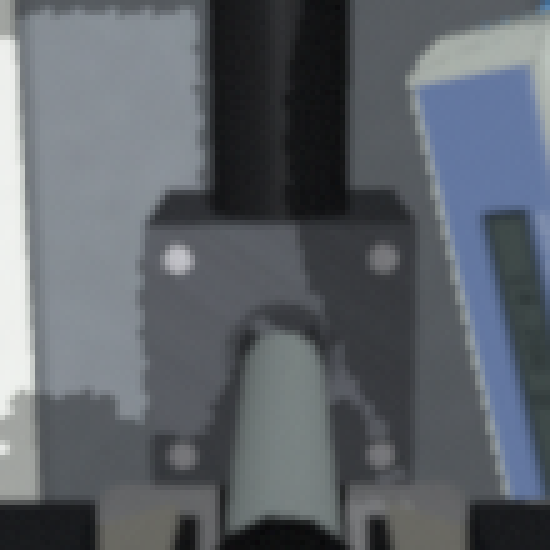

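```bash
python3 - <<'E'
from h import *
c=load("w6.pkl"); s=c["s"]; Tt=Ttool(s); T=Tt@c["tool_from_camera"]; W=cloud(c,T)
px=lambda a:(200+(a[0]+.5)/5-.5,110+(a[1]+.5)/5-.5)
S=np.array([ray(c,T,*px(p),.09) for p in ((178,260),(384,260),(380,455),(182,457))]); print("screws",S.mean(0))
m=np.zeros(W.shape[:2],bool); m[170:205,240:275]=1
m&=(W[...,2]>.105)&(W[...,2]<.18)
P=(W[m]-Tt[:3,3])@Tt[:3,:3]; 
# circle fit with radius 8 mm as function of z (tool)
from scipy.optimize import least_squares
r=least_squares(lambda p: np.hypot(P[:,0]-p[0]-p[2]*(P[:,2]-.1),P[:,1]-p[1]-p[3]*(P[:,2]-.1))-.008,[0,0,0,0],loss='soft_l1',f_scale=.001)
print(len(P),"axis in tool at .1:",r.x, "mouth in tool",Tt[:3,:3].T@(S.mean(0)-Tt[:3,3]))
E
```

```text
screws [0.47093799 0.00053105 0.09      ]
388 axis in tool at .1: [-0.00149755  0.00049172 -0.00067599  0.00255717] mouth in tool [-0.0022057  -0.0002502   0.12391033]
```

>>> {"method": "jog_arm", "body": {"series": [[-1, [-0.0005, -0.0005, 0.005], [0, 0, 0]], [-1, [-0.0005, -0.0005, 0.01], [0, 0, 0]], [-1, [-0.0005, -0.0005, 0.015], [0, 0, 0]], [-1, [-0.0005, -0.0005, 0.02], [0, 0, 0]], [-1, [-0.0005, -0.0005, 0.025], [0, 0, 0]], [-1, [-0.0005, -0.0005, 0.03], [0, 0, 0]], [-1, [-0.0005, -0.0005, 0.03], [0, 0, 0]]]}}

```text
time: 8.2
tool_pos: [0.4699, 0.0024, 0.1819]
tool_rot: [-3.14, 0.0, 1.327]
contact_force: [-0.6, -0.4, -1.5]
opening: 0.0205
```

>>> {"method": "jog_arm", "body": {"series": [[-1, [0, 0, 0.006], [0, 0, 0]], [-1, [0, 0, 0.012], [0, 0, 0]], [-1, [0, 0, 0.018], [0, 0, 0]], [-1, [0, 0, 0.024], [0, 0, 0]], [-1, [0, 0, 0.028], [0, 0, 0]], [-1, [0, 0, 0.032], [0, 0, 0]], [-1, [0, 0, 0.032], [0, 0, 0]]]}}

```text
time: 8.78
tool_pos: [0.47, 0.0024, 0.1502]
tool_rot: [-3.14, 0.0, 1.327]
contact_force: [-0.5, -0.6, -2.6]
opening: 0.0205
```

>>> {"method": "jog_arm", "body": {"series": [[-1, [0, 0, 0.002], [0, 0, 0]], [-1, [0, 0, 0.004], [0, 0, 0]], [-1, [0, 0, 0.005], [0, 0, 0]], [-1, [0, 0, 0.006], [0, 0, 0]], [-1, [0, 0, 0.006], [0, 0, 0]]]}}

```text
time: 9.2
tool_pos: [0.4703, 0.0024, 0.145]
tool_rot: [-3.142, 0.0, 1.327]
contact_force: [-0.3, 0.0, -1.3]
opening: 0.0206
```

>>> {"method": "jog_arm", "body": {"series": [[-1, [0, 0, 0.001], [0, 0, 0]], [-1, [0, 0, 0.0015], [0, 0, 0]], [-1, [0, 0, 0.002], [0, 0, 0]], [-1, [0, 0, 0.002], [0, 0, 0]]]}}

```text
time: 9.53
tool_pos: [0.4708, 0.0023, 0.144]
tool_rot: [3.14, -0.0, 1.327]
contact_force: [-1.6, -0.2, 6.9]
opening: 0.0198
```

Contact with the floor: 6.9 N upward at TCP z 0.144, which is the expected height. Releasing.

>>> {"method": "jog_arm", "body": {"series": [[0.3, [0, 0, 0], [0, 0, 0]], [0.3, [0, 0, 0], [0, 0, 0]], [0.3, [0, 0, 0], [0, 0, 0]], [0.3, [0, 0, 0], [0, 0, 0]], [0.3, [0, 0, 0], [0, 0, 0]], [0.3, [0, 0, 0], [0, 0, 0]], [0.3, [0, 0, 0], [0, 0, 0]], [0.3, [0, 0, 0], [0, 0, 0]], [0.3, [0, 0, 0], [0, 0, 0]]]}}

```text
time: 10.28
tool_pos: [0.4704, 0.0024, 0.143]
tool_rot: [-3.142, 0.0, 1.327]
contact_force: [-0.1, -1.2, 0.4]
opening: 0.0594
```

```bash
python3 - <<'E'
from h import *
from cell import status,eyes
s=status.observe(); c=eyes.read_camera("wrist"); c["s"]=s; pickle.dump(c,open("w7.pkl","wb"))
print(s["time"],s["tool_pos"],s["contact_force"],s["opening"])
cv2.imwrite("pics/w7.png",c["img"][:,:,::-1])
E
```

```text
10.2833 [0.47036634 0.00235706 0.14304911] [-0.07832398 -1.15118038  0.44063647] 0.05939070991976398
```

View pics/w7.png

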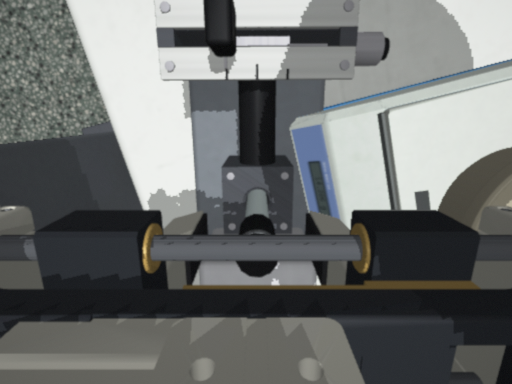

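>>> {"method": "jog_arm", "body": {"series": [[0.3, [0, 0, -0.015], [0, 0, 0]], [0.3, [0, 0, -0.035], [0, 0, 0]], [0.3, [0, 0, -0.055], [0, 0, 0]], [0.3, [0, 0, -0.075], [0, 0, 0]], [0.3, [0, 0, -0.08], [0, 0, 0]], [0.3, [0.03, 0, -0.08], [0, 0, 0]], [0.3, [0.06, -0.01, -0.08], [0, 0, 0]], [0.3, [0.09, -0.015, -0.08], [0, 0, 0]], [0.3, [0.114, -0.019, -0.08], [0, 0, 0]], [0.3, [0.114, -0.019, -0.08], [0, 0, 0]], [0.3, [0.114, -0.019, -0.08], [0, 0, 0]], [0.3, [0.114, -0.019, -0.08], [0, 0, 0]]]}}

```text
time: 11.33
tool_pos: [0.4792, 0.1172, 0.2225]
tool_rot: [-3.141, 0.001, 1.327]
contact_force: [0.8, 0.6, -0.9]
opening: 0.0595
```

```bash
python3 - <<'E'
from h import *
from cell import status,eyes
s=status.observe(); c=eyes.read_camera("wrist"); c["s"]=s; pickle.dump(c,open("w8.pkl","wb"))
print(s["time"],s["tool_pos"],s["tool_rot"],s["contact_force"],s["opening"])
cv2.imwrite("pics/w8.png",c["img"][:,:,::-1])
d=eyes.read_camera("side"); pickle.dump(d,open("s8.pkl","wb")); cv2.imwrite("pics/s8.png",cv2.resize(d["img"][120:240,190:310,::-1],None,fx=4,fy=4,interpolation=cv2.INTER_CUBIC))
E
```

```text
11.3333 [0.47918475 0.11717523 0.22248592] [-3.14081188e+00  8.09969363e-04  1.32720956e+00] [ 0.8385617   0.55545774 -0.85873291] 0.059497951316739094
```

View pics/w8.png

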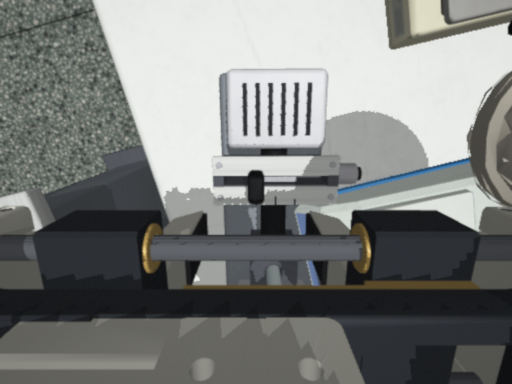

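View pics/s8.png

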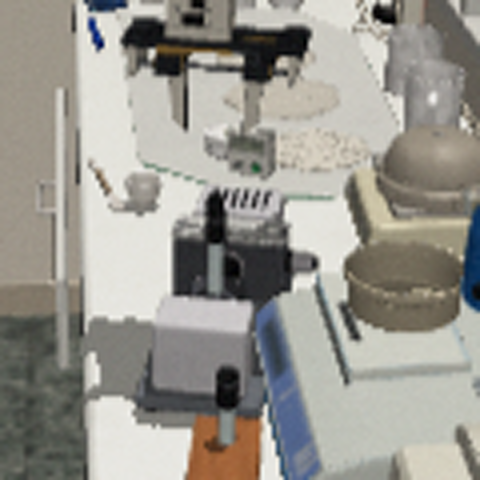

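The side view shows the tall rod standing in the well at crop (216,240), with its cap beside the gate. In the wrist view the post is at (256,187).

```bash
python3 - <<'E'
from h import *
d=load("s8.pkl"); W=cloud(d); k=(W[...,2]>.14)&(abs(W[...,0]-.471)<.025)&(abs(W[...,1]-0)<.03)
P=W[k]; print("cap",len(P),P.max(0),np.median(P,0), P.min(0))
k=(abs(W[...,0]-.471)<.025)&(abs(W[...,1]-0)<.03)
for lo,hi in ((.1,.12),(.12,.14),(.15,.165),(.165,.19)):
    q=W[k&(W[...,2]>lo)&(W[...,2]<hi)]; print(lo,len(q),np.round(np.median(q,0),4))
c=load("w8.pkl"); Tt=Ttool(c["s"]); T=Tt@c["tool_from_camera"]; W=cloud(c,T)
m=np.zeros(W.shape[:2],bool); m[160:215,235:280]=1; m&=abs(W[...,2]-.144)<.006
v,u=np.nonzero(m); print(m.sum(),u.min(),u.max(),v.min(),v.max()); 
p=ray(c,T,(u.min()+u.max())/2,(v.min()+v.max())/2,.144); print(p,Tt[:3,:3].T@(p-Tt[:3,3]))
E
```

```text
cap 62 [0.48037852 0.01049461 0.18736155] [ 0.46725935 -0.0033677   0.16894305] [ 0.45878847 -0.01460032  0.14018803]
0.1 16 [ 0.4715 -0.0033  0.1096]
0.12 17 [ 0.4707 -0.0029  0.1291]
0.15 19 [ 0.4707 -0.0063  0.1579]
0.165 35 [ 0.4675 -0.0016  0.1767]
454 248 264 176 204
[0.47931747 0.11811213 0.144     ] [ 1.00482139e-03 -3.58904975e-05  7.84851875e-02]
```

>>> {"method": "jog_arm", "body": {"series": [[0.3, [0.001, 0, 0.025], [0, 0, 0]], [0.3, [0.001, 0, 0.05], [0, 0, 0]], [0.3, [0.001, 0, 0.07], [0, 0, 0]], [0.3, [0.001, 0, 0.085], [0, 0, 0]], [0.3, [0.001, 0, 0.095], [0, 0, 0]], [0.3, [0.001, 0, 0.103], [0, 0, 0]], [0.3, [0.001, 0, 0.108], [0, 0, 0]], [0.3, [0.001, 0, 0.108], [0, 0, 0]], [0.3, [0.001, 0, 0.108], [0, 0, 0]]]}}

```text
time: 12.18
tool_pos: [0.48, 0.1182, 0.1154]
tool_rot: [3.141, -0.0, 1.326]
contact_force: [-0.0, 0.1, 0.1]
opening: 0.0597
```

```bash
python3 - <<'E'
from h import *
from cell import status,eyes
s=status.observe(); c=eyes.read_camera("wrist"); c["s"]=s; pickle.dump(c,open("w9.pkl","wb"))
print(s["time"],s["tool_pos"],s["contact_force"],s["opening"])
cv2.imwrite("pics/w9.png",c["img"][:,:,::-1])
E
```

```text
12.1833 [0.47997807 0.11822902 0.11536237] [-0.00174865  0.10960091  0.0809372 ] 0.059688501101172874
```

View pics/w9.png

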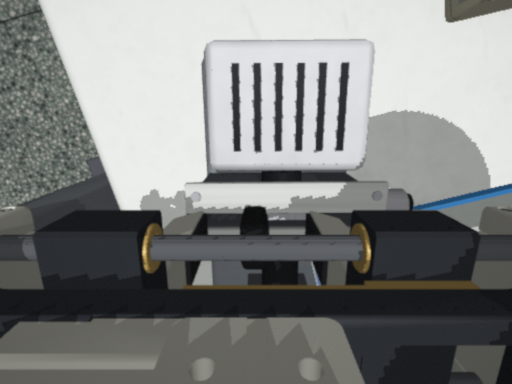

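The post is centred between the fingers at (255,240). Closing on it.

>>> {"method": "jog_arm", "body": {"series": [[-1, [0, 0, 0.001], [0, 0, 0]], [-1, [0, 0, 0.001], [0, 0, 0]], [-1, [0, 0, 0.001], [0, 0, 0]], [-1, [0, 0, 0.001], [0, 0, 0]], [-1, [0, 0, 0.001], [0, 0, 0]], [-1, [0, 0, 0.001], [0, 0, 0]], [-1, [0, 0, 0.001], [0, 0, 0]], [-1, [0, 0, 0.001], [0, 0, 0]], [-1, [0, 0, 0.001], [0, 0, 0]], [-1, [0, 0, 0.001], [0, 0, 0]], [-1, [0, 0, 0.001], [0, 0, 0]]], "squeeze": 30}}

```text
time: 13.15
tool_pos: [0.4793, 0.1187, 0.1141]
tool_rot: [-3.141, 0.0, 1.327]
contact_force: [-3.2, 0.2, 2.9]
opening: 0.0138
```

```bash
python3 - <<'E'
from h import *
from cell import status,eyes
s=status.observe(); print(s["time"],s["tool_pos"],s["tool_rot"],s["contact_force"],s["opening"])
E
```

```text
13.15 [0.47933032 0.11866809 0.11407462] [-3.14093417e+00  1.82726965e-04  1.32711094e+00] [-3.16580929  0.2427826   2.93557099] 0.013823512797954884
```

>>> {"method": "jog_arm", "body": {"series": [[-1, [0, 0.002, 0], [0, 0, 0]], [-1, [0, 0.004, 0], [0, 0, 0]], [-1, [0, 0.006, 0], [0, 0, 0]], [-1, [0, 0.008, 0], [0, 0, 0]], [-1, [0, 0.01, 0], [0, 0, 0]], [-1, [0, 0.012, 0], [0, 0, 0]], [-1, [0, 0.014, 0], [0, 0, 0]], [-1, [0, 0.016, 0], [0, 0, 0]], [-1, [0, 0.018, 0], [0, 0, 0]], [-1, [0, 0.018, 0], [0, 0, 0]], [-1, [0, 0.018, 0], [0, 0, 0]]]}}

```text
time: 14.07
tool_pos: [0.4967, 0.1144, 0.1141]
tool_rot: [-3.14, 0.0, 1.327]
contact_force: [-5.5, 2.5, 5.5]
opening: 0.0139
```

```bash
python3 - <<'E'
from h import *
from cell import status,eyes
s=status.observe(); c=eyes.read_camera("wrist"); c["s"]=s; pickle.dump(c,open("w10.pkl","wb"))
p=s["tool_pos"]; ax=np.array([np.cos(-.2435),np.sin(-.2435)])
print(s["time"],p,s["tool_rot"],s["contact_force"],s["opening"],"travel",(p[:2]-[.4793,.1187])@ax,"F along x",s["contact_force"][:2]@ax)
cv2.imwrite("pics/w10.png",c["img"][:,:,::-1])
for n,b in (("scene",(150,230,180,290)),("side",(140,230,200,300))):
    d=eyes.read_camera(n); pickle.dump(d,open(n+"10.pkl","wb")); cv2.imwrite(f"pics/{n}10.png",cv2.resize(d["img"][b[0]:b[1],b[2]:b[3],::-1],None,fx=6,fy=6,interpolation=cv2.INTER_CUBIC))
E
```

```text
14.0667 [0.49669729 0.11441485 0.11405211] [-3.14013160e+00  7.46465938e-05  1.32678596e+00] [-5.52441175  2.53148559  5.48190196] 0.013921296212904112 travel 0.01791722096475899 F along x -5.971785300821468
```

View pics/w10.png

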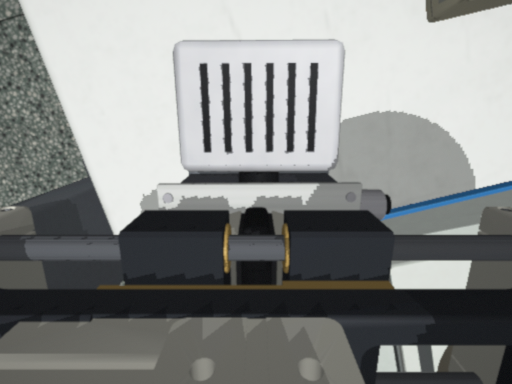

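View pics/scene10.png

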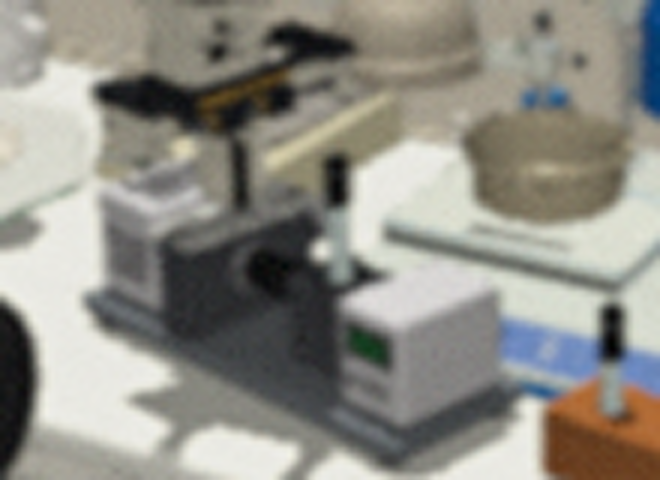

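View pics/side10.png

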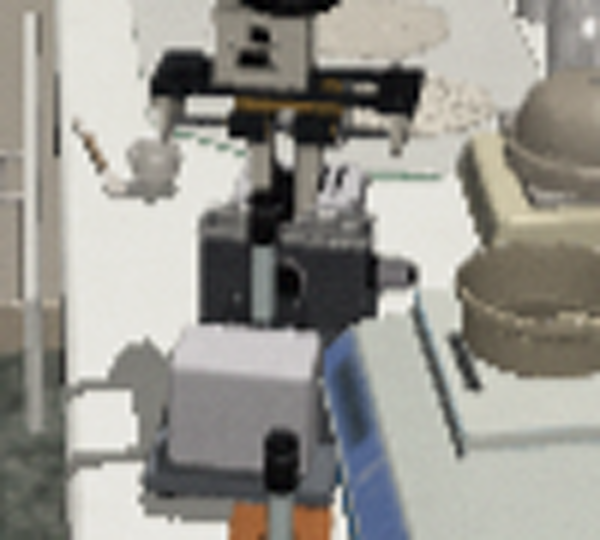

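```bash
python3 - <<'E'
from h import *
I=[]
for n in ("w9","w10"):
    c=load(n+".pkl"); a=c["img"][170:235,140:400,::-1]; I.append(cv2.resize(a,None,fx=3,fy=3,interpolation=cv2.INTER_CUBIC))
    g=cv2.cvtColor(c["img"],cv2.COLOR_RGB2GRAY).astype(int)
    for v in (208,209,210): print(n,v,g[v,230:285].tolist())
    for v in (196,197,198): print(n,v,"L",g[v,155:210].tolist(),"R",g[v,340:390].tolist())
cv2.imwrite("pics/cmp.png",np.vstack(I))
E
```

```text
w9 208 [188, 188, 186, 168, 145, 142, 141, 138, 135, 135, 139, 163, 183, 165, 110, 42, 20, 15, 16, 17, 13, 16, 14, 14, 15, 16, 14, 13, 15, 12, 13, 14, 19, 28, 57, 111, 171, 197, 190, 189, 186, 169, 146, 143, 143, 142, 140, 136, 140, 174, 198, 189, 189, 187, 169]
w9 209 [143, 143, 142, 141, 136, 136, 137, 138, 135, 136, 136, 140, 140, 113, 56, 20, 15, 15, 16, 14, 16, 17, 16, 12, 15, 13, 16, 15, 14, 13, 16, 15, 15, 16, 31, 90, 152, 167, 147, 143, 144, 141, 138, 137, 137, 137, 137, 138, 139, 162, 169, 148, 144, 144, 141]
w9 210 [138, 138, 137, 137, 138, 137, 137, 138, 138, 138, 137, 136, 130, 97, 34, 13, 15, 13, 13, 14, 12, 15, 14, 14, 15, 17, 15, 17, 15, 18, 15, 16, 13, 14, 19, 58, 112, 140, 139, 139, 138, 139, 138, 139, 140, 139, 138, 138, 139, 142, 141, 139, 139, 138, 139]
w9 196 L [159, 158, 158, 162, 191, 224, 227, 220, 220, 228, 235, 235, 235, 235, 230, 221, 221, 227, 223, 190, 167, 160, 160, 159, 159, 160, 159, 160, 158, 151, 170, 203, 203, 192, 191, 185, 181, 181, 183, 182, 182, 181, 180, 179, 171, 173, 197, 215, 218, 218, 217, 217, 217, 217, 217] R [135, 136, 136, 137, 136, 136
[... 2988 characters left out ...]
, 129, 135, 136, 135, 128, 116, 112, 111, 112, 112, 110, 110, 110, 111, 110, 111, 111, 110, 110, 110, 110, 110, 110, 110, 110, 109, 109, 109, 107, 84, 40, 19, 29, 64]
w10 198 L [160, 161, 172, 196, 211, 212, 211, 192, 175, 180, 181, 182, 181, 181, 180, 178, 172, 158, 177, 211, 215, 214, 215, 215, 214, 213, 208, 180, 142, 142, 165, 169, 148, 144, 144, 141, 137, 137, 137, 137, 137, 138, 143, 165, 169, 148, 145, 144, 140, 137, 138, 137, 136, 137, 138] R [136, 137, 136, 137, 135, 121, 108, 112, 115, 115, 114, 115, 115, 113, 113, 120, 130, 136, 137, 135, 127, 115, 111, 111, 111, 111, 111, 111, 111, 111, 110, 111, 111, 111, 111, 110, 110, 110, 110, 110, 109, 109, 109, 108, 107, 89, 53, 20, 19, 41]
```

View pics/cmp.png

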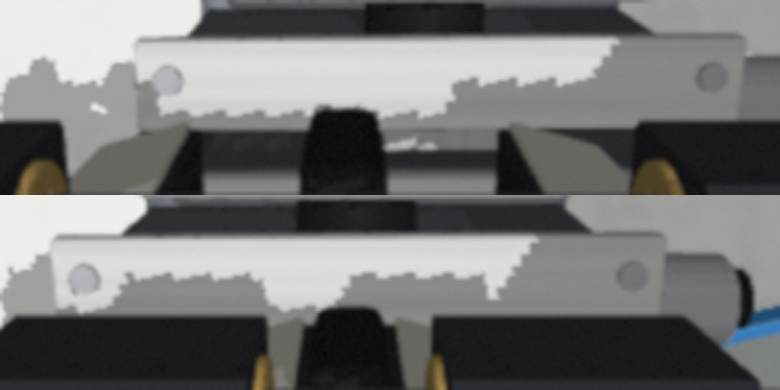

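Cover shift 26.2 px plus post shift 1.5 px gives about 18.0 mm of opening. TCP travel says 17.9 mm and the force is about 6–7 N, so they agree. I'll add 2 mm and hold.

>>> {"method": "jog_arm", "body": {"series": [[-1, [0, 0.001, 0], [0, 0, 0]], [-1, [0, 0.002, 0], [0, 0, 0]], [-1, [0, 0.002, 0], [0, 0, 0]], [-1, [0, 0.002, 0], [0, 0, 0]], [-1, [0, 0.002, 0], [0, 0, 0]], [-1, [0, 0.002, 0], [0, 0, 0]], [-1, [0, 0.002, 0], [0, 0, 0]], [-1, [0, 0.002, 0], [0, 0, 0]], [-1, [0, 0.002, 0], [0, 0, 0]], [-1, [0, 0.002, 0], [0, 0, 0]], [-1, [0, 0.002, 0], [0, 0, 0]], [-1, [0, 0.002, 0], [0, 0, 0]]]}}

```text
time: 15.22
tool_pos: [0.4984, 0.114, 0.1141]
tool_rot: [-3.14, 0.0, 1.327]
contact_force: [-6.7, 2.3, 5.5]
opening: 0.0136
```

```bash
python3 - <<'E'
from h import *
from cell import status,eyes
s=status.observe(); c=eyes.read_camera("wrist"); c["s"]=s; pickle.dump(c,open("w11.pkl","wb"))
p=s["tool_pos"]; ax=np.array([np.cos(-.2435),np.sin(-.2435)])
print(s["time"],p,s["contact_force"],s["opening"],"travel",(p[:2]-[.4793,.1187])@ax,"F",s["contact_force"][:2]@ax, s["qvel"])
g=cv2.cvtColor(c["img"],cv2.COLOR_RGB2GRAY).astype(int)
print(g[210,240:275].tolist(), g[197,335:370].tolist())
d=eyes.read_camera("side"); W=cloud(d); k=(abs(W[...,0]-.471)<.025)&(abs(W[...,1]-0)<.03)
for lo,hi in ((.1,.12),(.12,.14),(.15,.165),(.165,.19)):
    q=W[k&(W[...,2]>lo)&(W[...,2]<hi)]; print(lo,len(q),np.round(np.median(q,0),4))
cv2.imwrite("pics/s11.png",cv2.resize(d["img"][140:250,200:300,::-1],None,fx=5,fy=5,interpolation=cv2.INTER_CUBIC))
cv2.imwrite("pics/w11.png",cv2.resize(c["img"][160:290,140:400,::-1],None,fx=3,fy=3,interpolation=cv2.INTER_CUBIC))
E
```

```text
15.2167 [0.49843704 0.1139967  0.11408283] [-6.71307812  2.3038489   5.5440641 ] 0.013649992977580707 travel 0.019706466711637866 F -7.070502691013478 [ 3.74663322e-04 -2.49508256e-04 -2.18721414e-04  7.40363023e-04
 -1.07775748e-03  2.80756475e-05]
[129, 132, 136, 137, 130, 96, 37, 16, 14, 15, 12, 12, 15, 14, 12, 13, 13, 14, 12, 10, 14, 11, 12, 14, 12, 19, 55, 104, 132, 137, 138, 134, 129, 128, 130] [136, 136, 136, 137, 136, 137, 134, 118, 103, 112, 114, 115, 116, 116, 115, 114, 113, 116, 127, 135, 135, 135, 130, 118, 112, 111, 111, 110, 110, 111, 110, 111, 111, 111, 111]
0.1 15 [ 0.4715 -0.0024  0.1109]
0.12 16 [ 0.4695 -0.0037  0.1285]
0.15 18 [ 0.4668 -0.0038  0.1559]
0.165 37 [ 0.47   -0.0026  0.1775]
```

View pics/s11.png

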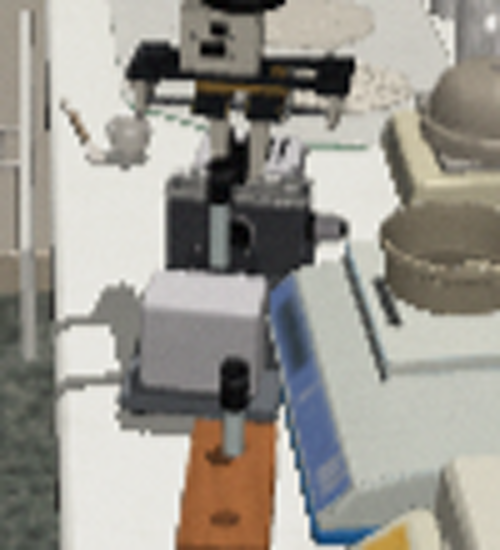

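View pics/w11.png

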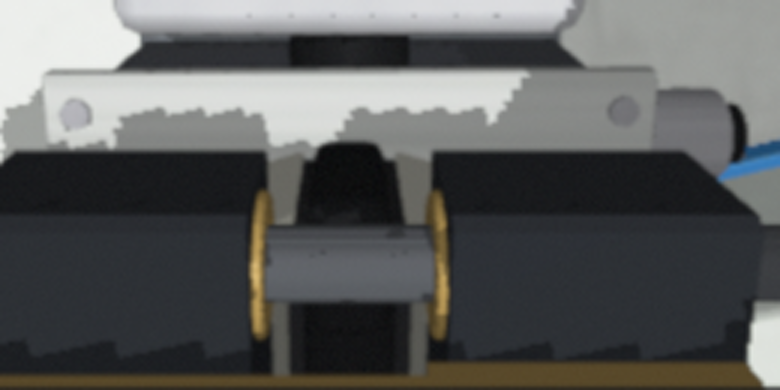

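The shutter reads about 19.7–19.9 mm and is steady, with a spring force of 7.1 N. The rod is upright in the well and clear of the gripper. Handing in.

```bash
python3 -c "
from cell import job
print(job.hand_in())"
```

```text
the job is handed in; nothing more can be done
None
```

The job is handed in. The tall rod stands in the sample well, and the gripper is holding the shutter at about half open. No verdict is reported, so this rests on my last checks.

- **Rod:** I took the tall rod from the block's −y bore and lowered it until it touched the well floor (6.9 N upward, at the expected height). I then let go of it with the shutter still shut. The last side view shows it upright in the well, clear of the gripper.
- **Shutter:** I gripped the post with a 30 N squeeze and drew it towards the spring barrel. The opening reads 19.7 mm from arm travel and about 19.9 mm from the wrist picture. The force along the slot was 7.1 N, against about 7.5 N expected at half, and the joints were still. It never read past 20 mm.
- **Time and other things:** I handed in at about 15.3 s of the 54 s allowed. The short rod still stands in its bore, and nothing I did went near the other objects.

**Disagreements:** the side camera put the rod a few millimetres off from the wrist camera, and read heights about 5 mm high at the cap edges. I used the wrist values for positioning. There was also an unexplained upward force of about 5.5 N on the tool while holding the post.

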